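# Set the bearing play of a castor hub

### The job

Throw the axle-lock lever over into the notch with the red mark. Then screw the knurled brass end cap clockwise (seen from above) down its thread until it bottoms out, back it off a quarter turn, and finish still gripping the cap between the fingers there, so it cannot creep while I nip up its grub screw. Leave the lever locked and do not disturb the spanner, the orange wheel or the grey bin.

Things in the scene. Friction and masses are not known exactly. Their poses are not given: they have to be found in the camera images.
- fixture: Hub fixture bolted to the bench: dark steel base plate 130 (x) x 280 (y) x 12 mm, origin at the centre of its underside, z up; position and yaw vary. The cap stands at local y = -75 mm, the lever at local y = +75 mm. The lever swings in the local x-z plane: white marks and 'free' notch on its -x side, red marks and 'locked' notch on its +x side.
- hub_top (a point): Centre of the hub's top face, the seat the cap bottoms on, fixture local (0, -75, 80) mm. The aluminium hub is 62 mm across at the top, widening to 90 mm below 64 mm height, on a green block 100 x 100 mm with its top at 52 mm. Four yellow marks a quarter turn apart on the hub.
- lever_pivot (a point): Pivot axis of the lever, parallel to the fixture's y, at fixture local (0, +75, 45) mm, between two grey cheeks (100 mm long in x, 42 mm over both in y, top at 58 mm).
- lever_ball (a point): Centre of the lever's black ball (diameter 26 mm), 75 mm from the pivot, on a 10 mm steel stem.
- end_cap: Knurled brass end cap, 50 mm diameter, 28 mm high plus a 2 mm disc on top, axis vertical, already started on its right-hand thread. Origin: centre of its underside, 80 mm above the bench when bottomed, 6 mm higher per turn off. This frame rises and sinks but does not turn. Grip across the diameter from above. Friction about 0.08 N m, it stays where left; fingers may slip round it at the stop.
- cap_turn (a joint): Turn of the end cap, rad: 0 = bottomed out (hard stop), growing counter-clockwise seen from above as it is backed off; pi/2 is a quarter turn off. It starts 2.4 to 3.5 rad up the thread. A white line on the cap's top and rim points along the fixture's +x at 0.
- lock_lever (a joint): Swing of the axle-lock lever, rad: 0 = white 'free' notch, leaning 0.45 rad to the fixture's -x; 0.45 = upright; 0.90 = red 'locked' notch, leaning 0.45 rad to +x. A sprung detent ridge in the middle keeps it in its notch: 2 to 3 N at the ball takes it over, beyond which it snaps into the other notch by itself. Rigid stop at each notch.
- spanner: Loose steel spanner 160 mm long lying flat beyond the fixture; leave alone. Origin at its middle, underside.
- castor_wheel: Loose orange castor wheel lying flat, 70 mm diameter, 26 mm high, beyond the lever end of the fixture; leave alone. Origin at the centre of its underside.
- parts_bin: Loose open grey bin 100 x 130 x 45 mm, beyond the cap end of the fixture; leave alone. Origin at the centre of its underside.

How it is judged:
By the outcome, as a careful person would: the job done as asked, in the order asked, and still so for the second after the job is handed in, while the arm keeps its last pose, push and grip.
It also fails if it takes over 72 s, if anything falls off the work surface, if the arm or the gripper's body presses on something with over 40 N, if the wrist force passes 120 N, or if a joint passes its speed limit or range.

### The arm

A 6-joint arm with a two-finger parallel gripper is mounted at the origin on the work surface. World frame = base frame: x ahead of the robot, y to its left, z up, the work surface at z = 0. Lengths are in mm, angles in degrees, forces in N, time in s.
With the tool pointing down it reaches from about 300 to 850 mm from the base axis. Payload 4.2 kg.
Tool frame: the origin (TCP) lies between the finger pads, 19 mm behind the fingertips; this is the grasp point; z points along the fingers, y is the line along which they close (so a half turn about z gives the same grasp; the last joint's range is limited). The gripper opens to 91 mm and grips with 3 to 60 N. Pads are 32 mm wide; open, the fingers measure 118 mm over their backs; the gripper's body (76 mm by 178 mm) begins 60 mm behind the grasp point.
Start: joints at [-1.146, 18.312, 89.639, -0, 72.044, -1.146], TCP at [575.014, 0, 232.776] pointing down, gripper open.
Joint ranges: [-177.97, 177.97], [-48.28, 115.42], [12.27, 149.76], [-77.06, 257.06], [2.81, 150.46], [-146.56, 146.56]. Speed limits (degrees/s): [147.25, 147.25, 180, 180, 180, 180].

### API

Orientations are given as [roll, pitch, yaw] about the fixed x, y, z axes, in that order (R = Rz(yaw) Ry(pitch) Rx(roll)).
In Python, from workcell import * gives the robot as it stands. The module is installed in compiled form; this text tells all that it offers.
- The arm moves only by the tool send_rows, never from a script. Its argument "deltas" is a list of rows, each a list of 2 entries, a list of its own where there are three numbers: the shift along the tool's x, y, z normalised to -1 to 1, where 1 is 0.5 m, then the turn, a rotation vector about the tool's x, y, z normalised to -1 to 1, where 1 is 0.5 rad. A call has 1 to 10 rows; each row shifts and turns the commanded pose from where the row before left it, along the tool's axes as they then stand; what a row does not reach is not made up. A row lasts 1/10 s, in which the tool goes at most 50 mm and 8.59 degrees, less where a joint would pass 70% of its speed; a pose out of reach is approached as far as the arm can. A call with a number of a shift or a turn outside -1 to 1 is refused whole. A call with a gripper value outside its range is refused whole. "grip" is the closure, from 0 (fully open) to 1 (shut), set as the call begins (left out, the last holds). The fingers move at their own pace and stop on an object; "grip_force" is the grip in N (left out, the last holds). Time passes only in rows, so rows that do not move let the fingers close. It gives the time, the measured TCP pose, the force, the opening and the grip force at its end, in the units of the state.
- state(): the state, without advancing time (a new reading comes with each control period).
- grab_frame(name): name is "scene" or "side" or "wrist"; returns the picture (400x640x3 uint8, red, green, blue); there is no depth.
- calibration(name): a dict with "mtx" (3x3 intrinsics, pixels), "R" (3x3) and "t" (3): a world point X has camera coordinates R X + t. Camera axes: x right, y down, z forward; pixel columns grow to the right and rows downward; lengths in mm; the calibration is good to about 2 mm. A picture is of the moment at which its call begins: read the wrist's pose just before it. calibration takes no time and is no camera call; for the wrist camera it gives the pose at the moment of the call.
- job_done(): hands the job in; it is judged then, once.
Trained networks look in the newest picture that a camera, given by its name, has taken for a name from the list of things; names that differ only in an ending like _2 or _b are one class to them, and where a whole thing is asked for, a point or a joint stands for the part that bears it (a point fixed in the world has none). Each returns a list of dicts, best first, with "p" (0 to 1); they miss things now and then, are a little off and sometimes report something else, mostly with a low value. They report only what shows in the picture. A call takes as long as a camera call.
- trace(camera, label): "pixels" (400x640 bool, what is visible of it) and "bbox" ([left, top, width, height] in pixels, round what is visible of it).
The state is a dict: "time_s": time; "qpos": joint angles; "qvel": joint speeds; "effort": joint torques, N m; "ee_pos": TCP position; "ee_rot": TCP orientation; "force": force on the tool from outside, world axes, zero at the start; "torque": the same for the moment, N m; "gripper_width": finger opening in mm; "gripper_force": force on a finger pad.
Only numpy, scipy, OpenCV 4.12 (cv2) and the standard library are available. Lean on these libraries where they do the work, as an engineer would, in place of code of your own. Each camera call takes 0.05 s, during which the arm holds its last target. There are 200 camera calls.

## Working session

There is one attempt and no reset: what is moved stays moved. The work goes in short steps, Python scripts to look and compute and a tool call to move; the robot and the scene stay as the last step left them, time stands still between calls to the robot, and variables do not carry over. Pictures are saved under pics/ and viewed, at most 10 in all, crops included, and the job is handed in when it is done.

Besides the shell and the picture viewer there is one more tool, called after "Emit:" as name(argument=value, ...), one argument or row to a line, values as JSON. send_rows: Moves the arm, as the interface text tells. Scaled input: -1 to 1 covers 0.5 m each way for a shift and 0.5 rad each way for a turn. Its arguments: {"type":"object","properties":{"deltas":{"type":"array","items":{"type":"array"}},"grip":{"type":"number"},"grip_force":{"type":"number"}},"required":["deltas"]}

```bash
mkdir -p pics; cat > h.py <<'E'
from workcell import *
import numpy as np, cv2
def save(n,f,crop=None,s=1):
    im=grab_frame(n)
    if crop: l,t,w,h=crop; im=im[t:t+h,l:l+w]
    im=cv2.resize(im,None,fx=s,fy=s,interpolation=cv2.INTER_CUBIC)
    cv2.imwrite('pics/'+f,im[:,:,::-1])
def ray(c,u,v):
    R=np.array(c['R']);t=np.array(c['t']).ravel()
    d=R.T@np.linalg.inv(np.array(c['mtx']))@[u,v,1.]
    return -R.T@t,d
def onz(c,u,v,z):
    o,d=ray(c,u,v); return o+d*(z-o[2])/d[2]
def proj(c,X):
    p=np.array(c['mtx'])@(np.array(c['R'])@np.array(X,float)+np.array(c['t']).ravel()); return p[:2]/p[2]
E
python3 - <<'E'
from h import *
a=grab_frame('scene');b=grab_frame('side')
for n,im in(('scene',a),('side',b)):
    cv2.imwrite(f'pics/{n}1.png',im[:,:,::-1]); c=calibration(n); print(n,ray(c,320,200))
    for l in('fixture','end_cap','lock_lever','lever_ball','spanner','castor_wheel','parts_bin'):
        for r in trace(n,l)[:1]:
            v,u=np.nonzero(r['pixels']); print(l,round(r['p'],2),r['bbox'],u.mean().round(1),v.mean().round(1))
s=state();print(s)
E
```

```text
scene (array([1263.50502492,  159.18954607,  793.11079448]), array([-0.67744194, -0.12856776, -0.72430755]))
fixture 0.72 [248.8, 155.3, 109.6, 63.0] 303.7 192.2
end_cap 0.89 [268.6, 156.4, 19.9, 19.2] 274.8 168.2
lock_lever 0.53 [324.6, 150.9, 12.6, 44.6] 332.4 171.7
lever_ball 0.8 [330.1, 155.8, 8.4, 36.7] 332.6 172.5
spanner 0.71 [267.0, 225.4, 62.3, 21.7] 300.6 234.2
castor_wheel 0.7 [328.7, 153.1, 6.8, 40.7] 332.4 174.1
parts_bin 0.78 [181.6, 156.5, 56.7, 40.3] 212.0 175.9
side (array([ 326.36758912, -544.46274007,  669.48470221]), array([ 0.31892802,  0.66447176, -0.67602908]))
fixture 0.9 [246.4, 198.2, 105.5, 116.4] 296.8 256.5
end_cap 0.84 [298.4, 234.3, 24.4, 26.4] 308.5 248.8
lock_lever 0.71 [262.0, 196.3, 19.7, 23.4] 271.4 208.1
lever_ball 0.78 [262.0, 195.4, 21.5, 27.6] 271.4 208.0
spanner 0.75 [329.3, 211.8, 33.6, 43.3] 347.1 233.5
castor_wheel 0.6 [242.2, 191.8, 29.4, 16.1] 255.1 197.4
parts_bin 0.61 [300.1, 314.5, 88.6, 82.6] 342.4 360.9
{'time_s': 0.8, 'qpos': array([-1.14453968e+00,  1.83098381e+01,  8.96385140e+01,  2.98952221e-04,
        7.20418659e+01, -1.14549820e+00]), 'qvel': array([-0.01814116,  0.03744639,  0.01742566,  0.1140483 , -0.07331431,
        0.05065481]), 'effort': array([-1.98033499e-04, -4.12303376e+01, -2.32222402e+01,  7.27246189e-02,
        3.75244953e-02, -2.17061211e-05]), 'ee_pos': array([5.75027287e+02, 1.56028337e-02, 2.32799915e+02]), 'ee_rot': array([ 1.79990214e+02, -8.87933222e-05,  9.00008664e+01]), 'force': array([-0.11288969,  0.88600089,  0.7887956 ]), 'torque': array([-0.00984223, -0.00293187, -0.01613448]), 'gripper_force': 0.0, 'gripper_width': 91.65407080954597}
```

View pics/scene1.png

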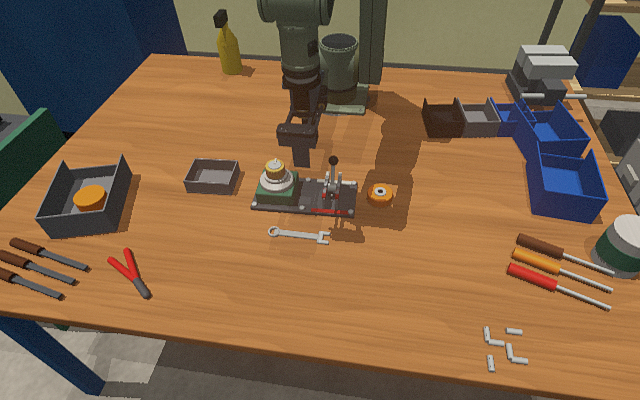

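View pics/side1.png

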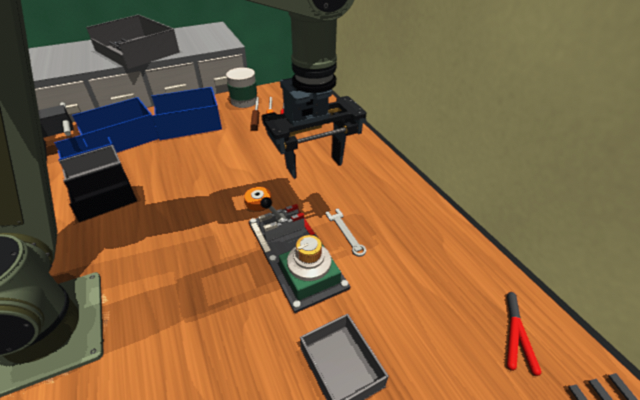

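The scene view shows the cap at about (275,168), the lever ball at (333,160) leaning away from the camera, the red mark at (330,211) and the spanner at (300,235). In the side view the cap is at (309,247), the ball at (266,202) and the bin at (342,360).

```bash
python3 - <<'E'
from h import *
cs,cd=calibration('scene'),calibration('side')
def tri(a,b):
    A=[];y=[]
    for c,p in((cs,a),(cd,b)):
        o,d=ray(c,*p);d/=np.linalg.norm(d);P=np.eye(3)-np.outer(d,d);A.append(P);y.append(P@o)
    r=np.linalg.lstsq(np.vstack(A),np.hstack(y),rcond=None);return r[0].round(1),np.sqrt(r[1]).round(1)
print('ball',tri((333,160),(266,202)),'cap',tri((274.8,168.2),(308.5,248.8)))
for p in((251,210),(355,216),(357,181)):print(onz(cs,*p,12).round(1))
for p in((349,290),(296,307),(250,218)):print('s',onz(cd,*p,12).round(1))
save('wrist','w1.png'); c=calibration('wrist');print(ray(c,320,200),c['mtx'])
for l in('fixture','end_cap','lock_lever','lever_ball'):
    for r in trace('wrist',l)[:1]: print(l,r['p'],r['bbox'])
E
```

```text
ball (array([478.4,  48.7, 111.2]), array([0.1])) cap (array([ 514.2, -101.1,   95.9]), array([0.5]))
[ 594.4 -155.6   12. ]
[577.2 120.3  12. ]
[445.1 112.5  12. ]
s [ 573.1 -172.8   12. ]
s [ 458.3 -163.3   12. ]
s [449.9 115.3  12. ]
(array([575.98975588,  66.05118463, 385.15109581]), array([-0.01190132, -0.23318999, -0.9724236 ])) [[311.37652863   0.         323.47792691]
 [  0.         311.37652863 199.54720922]
 [  0.           0.           1.        ]]
fixture 0.74 [195.7, 79.7, 133.6, 232.5]
end_cap 0.62 [237.5, 275.7, 57.1, 36.8]
lock_lever 0.61 [195.7, 129.7, 84.6, 33.6]
lever_ball 0.96 [197.7, 126.6, 83.5, 31.9]
```

View pics/w1.png

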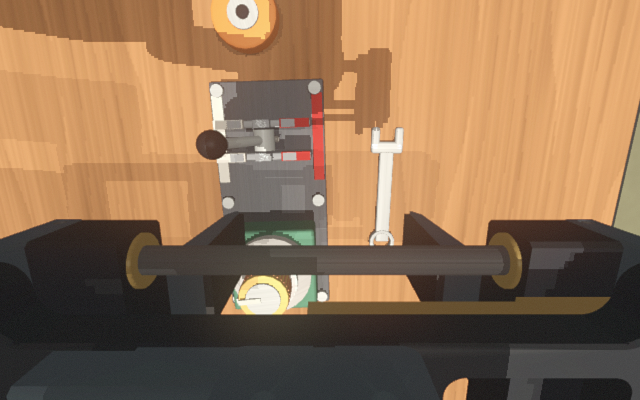

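The wrist view shows the plate's corners at (210,83) and (323,80), the ball at (212,145) leaning to -x, and the cap at (265,297) with its white line pointing about -x.

```bash
cat > fit.py <<'E'
from h import *
from scipy.optimize import least_squares
W=lambda p,l:[p[0]+np.cos(p[2])*l[0]-np.sin(p[2])*l[1],p[1]+np.sin(p[2])*l[0]+np.cos(p[2])*l[1],l[2]]
BALL=lambda a:(75*np.sin(a-.45),75,45+75*np.cos(a-.45))
E
python3 - <<'E'
from fit import *
cs,cd,cw=[calibration(n) for n in('scene','side','wrist')]
obs=[(cw,(-65,140,12),(210,83)),(cw,(65,140,12),(323,80)),(cw,BALL(0),(212,145)),
(cs,(65,-140,12),(251,210)),(cs,(65,140,12),(355,216)),(cs,(-65,140,12),(357,181)),(cs,BALL(0),(333,160)),
(cd,(65,-140,12),(349,290)),(cd,(-65,-140,12),(296,307)),(cd,(-65,140,12),(250,218)),(cd,BALL(0),(266,202)),
(cs,(0,-75,97),(274.8,168.2)),(cd,(0,-75,97),(308.5,248.8))]
f=lambda p:np.ravel([proj(c,W(p,l))-np.array(q) for c,l,q in obs])
r=least_squares(f,[515,-25,0],loss='soft_l1');p=r.x
print(p[:2],np.degrees(p[2]));print(f(p).reshape(-1,2).round(1))
print('ball',W(p,BALL(0)),W(p,BALL(.9)),'cap',W(p,(0,-75,80)))
E
```

```text
[513.99304353 -25.14449321] 1.2416524748567253
[[-1.3 -0.7]
 [ 0.7 -0.4]
 [ 0.4  0.5]
 [-1.6 -3.7]
 [-1.5 -0.5]
 [ 0.3  0.2]
 [ 0.1 -0.1]
 [ 1.6 -4.9]
 [-2.3  2.5]
 [-1.3  1. ]
 [ 0.5 -0.7]
 [ 0.1  0.2]
 [ 0.3 -1. ]]
ball [np.float64(479.753096307141), np.float64(49.13099385681399), np.float64(112.53353267645076)] [np.float64(544.9826065931693), np.float64(50.54479893530177), np.float64(112.53353267645076)] cap [np.float64(515.6182356015721), np.float64(-100.12688281182218), 80]
```

Emit:
send_rows(
  deltas=[
    [[0.033,-0.054,0],[0,0,0]],
    [[0.033,-0.054,0],[0,0,0]],
    [[0.033,-0.054,0],[0,0,0]],
    [[0,0,0.06],[0,0,0]],
    [[0,0,0.06],[0,0,0]],
    [[0,0,0.06],[0,0,0]],
    [[0,0,0.04],[0,0,0]],
    [[0,0,0.02],[0,0,0]],
    [[0,0,0],[0,0,0]],
  ],
  grip=0,
)

```text
time_s: 1.95
ee_pos: [493.4, 49.4, 111.8]
ee_rot: [-179.9, 0.0, 90.0]
force: [-0.4, 0.7, 0.3]
gripper_width: 91.3
gripper_force: 0.0
```

Emit:
send_rows(
  deltas=[
    [[0,0.03,0],[0,0,0]],
    [[0,0.02,0],[0,0,0]],
    [[0,0.02,0],[0,0,0]],
    [[0,0.02,0],[0,0,0]],
    [[0,0.02,0],[0,0,0]],
    [[0,0.02,0],[0,0,0]],
    [[0,0.02,0],[0,0,0]],
    [[0,0.01,0],[0,0,0]],
    [[0,0,0],[0,0,0]],
  ],
)

```text
time_s: 2.85
ee_pos: [574.7, 49.5, 112.5]
ee_rot: [180.0, 0.0, 90.0]
force: [0.1, -0.4, -0.3]
gripper_width: 91.5
gripper_force: 0.0
```

```bash
python3 - <<'E'
from h import *
save('scene','s2.png',(240,130,140,100),5)
print(state()['force'])
E
```

```text
[ 0.21694442 -1.09375592  0.08189345]
```

View pics/s2.png

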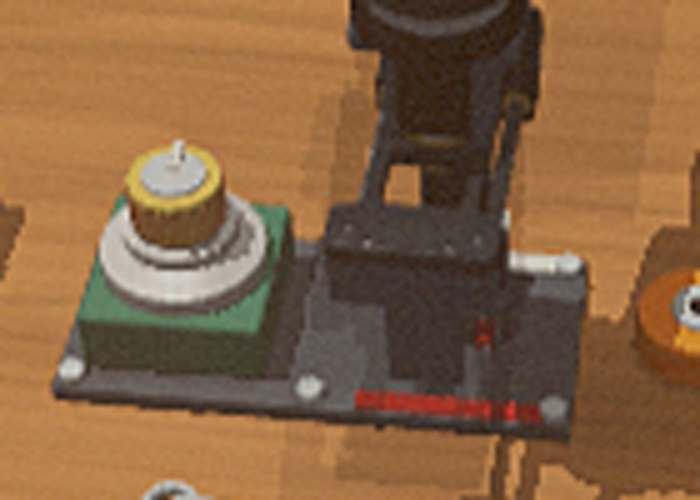

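Emit:
send_rows(
  deltas=[
    [[0,-0.012,-0.03],[0,0,0]],
    [[0,0,-0.08],[0,0,0]],
    [[0,0,-0.08],[0,0,0]],
    [[0,0,-0.05],[0,0,0]],
    [[-0.08,-0.02,0],[0,0,0]],
    [[-0.08,-0.02,0],[0,0,0]],
    [[-0.08,-0.02,0],[0,0,0]],
    [[-0.08,-0.02,0],[0,0,0]],
    [[-0.06,-0.02,0],[0,0,0]],
    [[0,0,0],[0,0,0]],
  ],
)

```text
time_s: 3.9
ee_pos: [516.4, -143.4, 234.1]
ee_rot: [179.9, 0.1, 89.8]
force: [0.8, 0.0, -0.4]
gripper_width: 91.4
gripper_force: 0.0
```

```bash
python3 - <<'E'
from fit import *
c=calibration('wrist')
save('wrist','w2.png')
s=state();print(s['ee_pos'])
for l in('end_cap','lever_ball','fixture'):
    for r in trace('wrist',l)[:1]: print(l,r['p'],r['bbox'])
p=[514,-25.1,np.radians(1.24)]
print('pred locked',proj(c,W(p,BALL(.9))),'free',proj(c,W(p,BALL(0))),'captop',proj(c,W(p,(0,-75,113))))
E
```

```text
[ 517.11393965 -141.69310823  234.02056118]
end_cap 0.94 [293.3, 123.9, 60.1, 53.3]
fixture 0.81 [261.4, 0.2, 115.9, 198.6]
pred locked [358.76677382 -48.37407607] free [272.95284253 -45.78569326] captop [321.31368938 151.88783201]
```

View pics/w2.png

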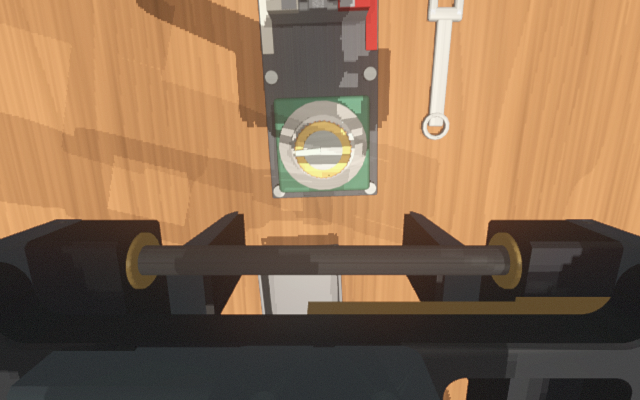

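The cap shows at about (322,150) with its white line close to the -x direction; the lever is out of this picture, so I take a crop of both.

```bash
python3 - <<'E'
from fit import *
a=grab_frame('wrist')[110:190,270:370]; b=grab_frame('scene')[130:220,250:380]
im=np.hstack([cv2.resize(a,(400,300),interpolation=3),cv2.resize(b,(400,300),interpolation=3)])
cv2.imwrite('pics/m3.png',im[:,:,::-1])
cs=calibration('scene');p=[514,-25.1,np.radians(1.24)]
for r in trace('scene','lever_ball')[:1]: print(r['p'],r['bbox'])
print('locked',proj(cs,W(p,BALL(.9))),'free',proj(cs,W(p,BALL(0))))
E
```

```text
0.57 [327.2, 172.8, 11.4, 19.4]
locked [330.08664446 176.95003274] free [333.13655277 159.95221708]
```

View pics/m3.png

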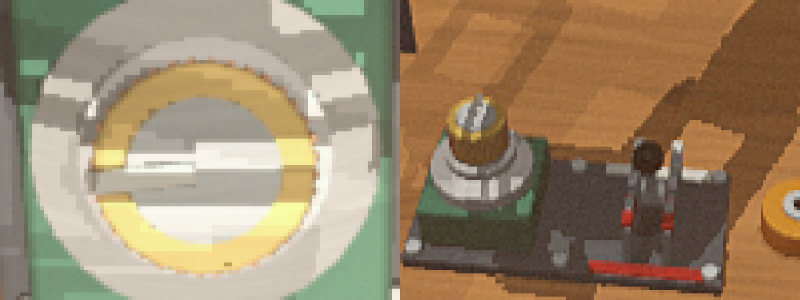

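```bash
python3 - <<'E'
from fit import *
c=calibration('wrist');print(onz(c,321.1,154.5,111)); s=state();print(s['ee_pos'],s['ee_rot'],s['qpos'])
E
```

```text
[516.92645472 -98.18693329 111.        ]
[ 518.26029588 -139.42212566  232.95181239] [ 1.79981029e+02 -8.25256593e-03  9.00945931e+01] [-1.62928526e+01  1.48454523e+01  9.45920277e+01  1.40729190e-02
  7.05466488e+01 -1.63921294e+01]
```

Emit:
send_rows(
  deltas=[
    [[0.082,-0.004,0],[0,0,0]],
    [[0,0,0],[0,0,-0.29]],
    [[0,0,0],[0,0,-0.29]],
    [[0,0,0],[0,0,-0.29]],
    [[0,0,0],[0,0,-0.29]],
    [[0,0,0],[0,0,-0.29]],
    [[0,0,0],[0,0,-0.29]],
    [[0,0,0],[0,0,-0.29]],
    [[0,0,0],[0,0,-0.29]],
    [[0,0,0],[0,0,-0.29]],
  ],
)

```text
time_s: 5.25
ee_pos: [516.2, -98.6, 232.7]
ee_rot: [180.0, -0.0, 165.2]
force: [0.1, 0.3, -0.4]
gripper_width: 91.1
gripper_force: 0.0
```

Emit:
send_rows(
  deltas=[
    [[0,0,0.05],[0,0,-0.29]],
    [[0,0,0.07],[0,0,-0.24]],
    [[0,0,0.06],[0,0,0]],
    [[0,0,0.04],[0,0,0]],
    [[0,0,0],[0,0,0]],
    [[0,0,0],[0,0,0]],
    [[0,0,0],[0,0,0]],
  ],
)

```text
time_s: 5.95
ee_pos: [517.2, -99.4, 124.2]
ee_rot: [-180.0, 0.2, 180.0]
force: [-0.4, -0.0, -0.4]
gripper_width: 91.1
gripper_force: 0.0
```

Emit:
send_rows(
  deltas=[
    [[0,0,0.02],[0,0,0]],
    [[0,0,0.018],[0,0,0]],
    [[0,0,0],[0,0,0]],
  ],
)

```text
time_s: 6.25
ee_pos: [515.0, -99.3, 102.5]
ee_rot: [180.0, -0.1, 180.0]
force: [0.4, -0.3, 0.8]
gripper_width: 90.9
gripper_force: 0.0
```

Emit:
send_rows(
  deltas=[
    [[0,0,0],[0,0,0]],
    [[0,0,0],[0,0,0]],
    [[0,0,0],[0,0,0]],
    [[0,0,0],[0,0,0]],
    [[0,0,0],[0,0,0]],
    [[0,0,0],[0,0,0]],
    [[0,0,0],[0,0,0]],
    [[0,0,0],[0,0,0]],
  ],
  grip=1,
  grip_force=20,
)

```text
time_s: 7.05
ee_pos: [516.1, -100.0, 103.9]
ee_rot: [-179.9, 0.0, 180.0]
force: [0.1, -3.5, 1.1]
gripper_width: 49.6
gripper_force: 20.0
```

```bash
python3 -c "
from h import *
s=state();print(s['ee_pos'],s['ee_rot'],s['force'],s['torque'],s['gripper_width'],s['qpos'][5])"
```

```text
[516.11374762 -99.98864425 103.94040015] [-1.79949466e+02  2.38995701e-02  1.79966120e+02] [ 0.14821995 -3.53686961  1.1351744 ] [-0.42095652  0.09469081  0.00182001] 49.57337885155854 -102.12321452212844
```

Emit:
send_rows(
  deltas=[
    [[0,-0.001,0],[0,0,0]],
    [[0,0,0.0003],[0,0,0.29]],
    [[0,0,0.0003],[0,0,0.29]],
    [[0,0,0.0003],[0,0,0.29]],
    [[0,0,0.0003],[0,0,0.29]],
    [[0,0,0.0003],[0,0,0.29]],
    [[0,0,0.0003],[0,0,0.29]],
    [[0,0,0.0003],[0,0,0.29]],
    [[0,0,0.0003],[0,0,0.29]],
    [[0,0,0.0003],[0,0,0.29]],
  ],
)

```text
time_s: 8.05
ee_pos: [515.9, -100.4, 102.6]
ee_rot: [-180.0, 0.0, 104.9]
force: [-1.6, -3.6, 2.7]
gripper_width: 49.6
gripper_force: 20.0
```

Emit:
send_rows(
  deltas=[
    [[0,0,0.0003],[0,0,0.29]],
    [[0,0,0.0003],[0,0,0.29]],
    [[0,0,0.0003],[0,0,0.29]],
    [[0,0,0.0003],[0,0,0.29]],
    [[0,0,0.0003],[0,0,0.29]],
    [[0,0,0.0003],[0,0,0.29]],
    [[0,0,0.0003],[0,0,0.29]],
    [[0,0,0.0003],[0,0,0.29]],
    [[0,0,0],[0,0,0]],
  ],
)

```text
time_s: 8.95
ee_pos: [515.5, -100.3, 101.5]
ee_rot: [-180.0, 0.1, 38.7]
force: [-3.1, -2.9, 4.6]
gripper_width: 49.7
gripper_force: 20.0
```

```bash
python3 -c "
from h import *
s=state();print(s['ee_pos'],s['ee_rot'],s['force'],s['torque'],s['gripper_width'],s['qpos'][5])"
```

```text
[ 515.46995953 -100.34036309  101.52011275] [-1.79993785e+02  6.41978569e-02  3.87461919e+01] [-3.10950328 -2.91390354  4.63904281] [-0.63887865  0.60584597 -0.09460336] 49.734260825897174 39.046907271524596
```

Emit:
send_rows(
  deltas=[
    [[0,0,0.0002],[0,0,0.25]],
    [[0,0,0.0002],[0,0,0.25]],
    [[0,0,0.0002],[0,0,0.25]],
    [[0,0,0.0002],[0,0,0.25]],
    [[0,0,0],[0,0,0.1]],
    [[0,0,0],[0,0,0]],
  ],
)

```text
time_s: 9.55
ee_pos: [515.4, -100.1, 101.0]
ee_rot: [180.0, 0.1, 7.4]
force: [-4.3, -3.5, 4.5]
gripper_width: 49.8
gripper_force: 20.0
```

```bash
python3 -c "
from h import *
s=state();print(s['ee_pos'],s['ee_rot'],s['force'],s['torque'],s['gripper_width'],s['qpos'][5])"
```

```text
[ 515.35221189 -100.10348927  100.97323646] [1.79996420e+02 7.34772780e-02 7.38096195e+00] [-4.29911836 -3.49758094  4.52030096] [-0.61719577  0.77228737 -0.09275966] 49.81225868623405 70.4100488469586
```

Turned 172.6° so far; now small steps to feel the stop.

Emit:
send_rows(
  deltas=[
    [[0,0,0],[0,0,0.05]],
    [[0,0,0],[0,0,0.05]],
    [[0,0,0],[0,0,0.05]],
    [[0,0,0],[0,0,0.05]],
    [[0,0,0],[0,0,0.05]],
    [[0,0,0],[0,0,0]],
  ],
)

```text
time_s: 10.15
ee_pos: [515.4, -100.1, 100.9]
ee_rot: [180.0, 0.1, 0.2]
force: [-4.2, -2.7, 4.5]
gripper_width: 49.5
gripper_force: 20.0
```

```bash
python3 -c "
from h import *
s=state();print(s['ee_pos'],s['ee_rot'],s['force'],s['torque'],s['gripper_width'],s['qpos'][5])"
```

```text
[ 515.39618541 -100.11451512  100.8646734 ] [1.79989007e+02 7.32578805e-02 1.58277649e-01] [-4.19643045 -2.68156747  4.50936266] [-0.6178677   0.86295016 -0.01972444] 49.52948124419509 77.63040348729098
```

Emit:
send_rows(
  deltas=[
    [[0,0,0],[0,0,0.05]],
    [[0,0,0],[0,0,0.05]],
    [[0,0,0],[0,0,0.05]],
  ],
)

```text
time_s: 10.45
ee_pos: [515.4, -100.1, 100.8]
ee_rot: [180.0, 0.1, -4.2]
force: [-3.7, -2.4, 4.6]
gripper_width: 49.5
gripper_force: 20.0
```

```bash
python3 -c "
from h import *
s=state();print(s['ee_rot'],s['force'],s['torque'],s['qpos'][5])"
```

```text
[ 1.79986867e+02  7.77910403e-02 -4.18967388e+00] [-3.69563417 -2.44925492  4.63142185] [-0.53034542  0.81460979  0.05654959] 81.97879987205712
```

Emit:
send_rows(
  deltas=[
    [[0,0,0],[0,0,0.05]],
    [[0,0,0],[0,0,0.05]],
    [[0,0,0],[0,0,0.05]],
  ],
)

```text
time_s: 10.75
ee_pos: [516.0, -100.1, 100.8]
ee_rot: [180.0, -0.0, -8.5]
force: [-1.7, -2.7, 4.7]
gripper_width: 49.4
gripper_force: 20.0
```

```bash
python3 -c "
from h import *
s=state();print(s['ee_rot'],s['force'],s['torque'],s['qpos'][5])"
```

```text
[ 1.79966979e+02 -1.64121290e-02 -8.50175845e+00] [-1.65084375 -2.66606174  4.65097833] [-0.55690301  0.4669548   0.60653493] 86.31134762367041
```

Emit:
send_rows(
  deltas=[
    [[0,0,0],[0,0,0.05]],
    [[0,0,0],[0,0,0.05]],
    [[0,0,0],[0,0,0.05]],
  ],
)

```text
time_s: 11.05
ee_pos: [517.6, -100.5, 101.0]
ee_rot: [180.0, -0.2, -12.9]
force: [2.1, -4.8, 0.2]
gripper_width: 49.8
gripper_force: 20.0
```

```bash
python3 -c "
from h import *
s=state();print(s['ee_rot'],s['force'],s['torque'],s['qpos'][5])"
```

```text
[179.98113369  -0.21648537 -12.90731092] [ 2.09335144 -4.75205882  0.24763106] [-0.87555759 -0.42959623  0.84030375] 90.70176014332397
```

Emit:
send_rows(
  deltas=[
    [[0,0,-0.0003],[0,0,-0.29]],
    [[0,0,-0.0003],[0,0,-0.29]],
    [[0,0,-0.0003],[0,0,-0.29]],
    [[0,0,-0.0003],[0,0,-0.29]],
    [[0,0,-0.0003],[0,0,-0.29]],
    [[0,0,-0.0003],[0,0,-0.29]],
    [[0,0,-0.0003],[0,0,-0.29]],
    [[0,0,-0.0003],[0,0,-0.29]],
    [[0,0,-0.0003],[0,0,-0.29]],
    [[0,0,-0.0003],[0,0,-0.29]],
  ],
)

```text
time_s: 12.05
ee_pos: [516.4, -98.2, 102.3]
ee_rot: [-180.0, -0.2, 70.3]
force: [-0.9, 3.5, 2.3]
gripper_width: 49.5
gripper_force: 20.0
```

Emit:
send_rows(
  deltas=[
    [[0,0,0],[0,0,-0.12]],
    [[0,0,0],[0,0,0]],
    [[0,0,0],[0,0,0]],
  ],
)

```text
time_s: 12.35
ee_pos: [516.2, -98.3, 102.3]
ee_rot: [-180.0, -0.2, 73.4]
force: [0.4, 6.6, 3.8]
gripper_width: 49.9
gripper_force: 20.0
```

```bash
python3 -c "
from h import *
s=state();print(s['ee_pos'],s['ee_rot'],s['force'],s['torque'],s['qpos'][5])"
```

```text
[516.24410762 -98.25684327 102.30259312] [-179.96756007   -0.20906486   73.42771017] [0.3609481  6.56686428 3.8460177 ] [1.03976998 0.04281134 0.08172901] 4.252583251832302
```

Emit:
send_rows(
  deltas=[
    [[0,0,0],[0,0,0]],
    [[0,0,0],[0,0,0]],
    [[0,0,0],[0,0,0]],
    [[0,0,0],[0,0,0]],
    [[0,0,0],[0,0,0]],
    [[0,0,-0.05],[0,0,0]],
    [[0,0,-0.05],[0,0,0]],
    [[0,0,0],[0,0,0]],
  ],
  grip=0,
)

```text
time_s: 13.15
ee_pos: [518.2, -100.5, 155.4]
ee_rot: [179.6, -0.0, 73.6]
force: [0.5, 0.1, 0.1]
gripper_width: 91.1
gripper_force: 0.0
```

Emit:
send_rows(
  deltas=[
    [[-0.04,0,-0.04],[0,0,0]],
    [[-0.04,0,-0.02],[0,0,0]],
    [[-0.04,0,0],[0,0,0]],
    [[0,0,0],[0,0,0]],
    [[0,0,0],[0,0,0]],
  ],
)

```text
time_s: 13.65
ee_pos: [498.7, -157.4, 181.6]
ee_rot: [-179.9, -0.0, 73.6]
force: [0.6, -0.3, 0.6]
gripper_width: 91.3
gripper_force: 0.0
```

```bash
python3 - <<'E'
from fit import *
s=state();c=calibration('wrist');im=grab_frame('wrist')
print(s['ee_pos'],s['ee_rot'])
r=trace('wrist','end_cap')[0];print(r['p'],r['bbox'])
# rectified top-down view at z=111.5 (fixture axes, +x right, +y up), 0.1 mm... 8 px/mm, 60 mm
p=[514,-25.1,np.radians(1.24)]
L=[(-34,-34),(34,-34),(34,34),(-34,34)]
src=np.float32([proj(c,W(p,(x,-75+y,111.5))) for x,y in L])
dst=np.float32([[300+x*8.5,300-y*8.5] for x,y in L])
o=cv2.warpPerspective(im,cv2.getPerspectiveTransform(src,dst),(600,600),flags=cv2.INTER_CUBIC)
cv2.imwrite('pics/cap4.png',o[:,:,::-1]);cv2.imwrite('pics/w4raw.png',im[:,:,::-1])
E
```

```text
[ 498.70226411 -157.3868314   181.56974254] [-1.79925027e+02 -3.57269401e-02  7.35999435e+01]
0.76 [288.8, 92.5, 73.1, 74.5]
```

View pics/cap4.png

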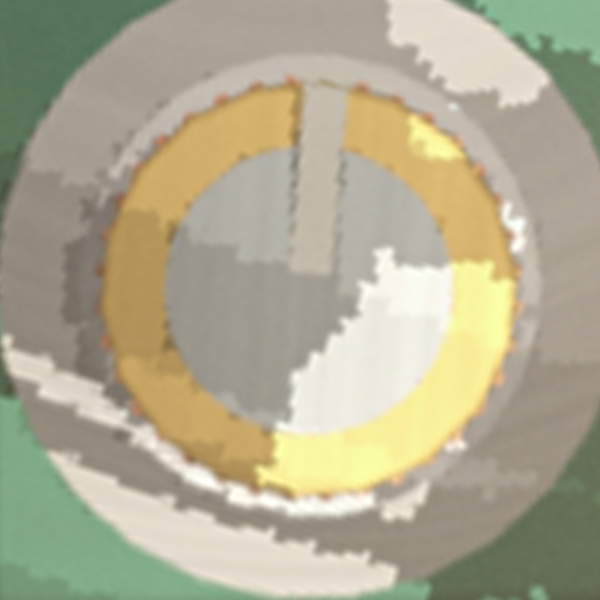

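The rectified view (fixture axes, +y up) shows the cap centred at about (309,287). Its white line runs from (313,272) to (325,83), so it is at about 86°, 4° short of a quarter turn. I re-grip and add that.

Emit:
send_rows(
  deltas=[
    [[0.04,0,0],[0,0,0]],
    [[0.04,0,0],[0,0,0]],
    [[0.04,0,0],[0,0,0]],
    [[0,0,0.04],[0,0,0]],
    [[0,0,0.04],[0,0,0]],
    [[0,0,0.04],[0,0,0]],
    [[0,0,0],[0,0,0]],
    [[0,0,0],[0,0,0]],
  ],
)

```text
time_s: 14.55
ee_pos: [516.2, -99.4, 122.3]
ee_rot: [-180.0, -0.0, 73.7]
force: [0.2, -0.1, 0.4]
gripper_width: 91.1
gripper_force: 0.0
```

```bash
python3 - <<'E'
from h import *
s=state();print(s['ee_pos'],s['ee_rot'])
grab_frame('scene');s=state();print(s['ee_pos'])
E
```

```text
[516.1733314  -99.4436717  122.29206331] [-1.79969606e+02 -6.11195528e-03  7.37140015e+01]
[516.67109157 -99.68850865 122.97365123]
```

Emit:
send_rows(
  deltas=[
    [[0,0,0.02],[0,0,0]],
    [[0,0,0.02],[0,0,0]],
    [[0,0,0],[0,0,0]],
  ],
)

```text
time_s: 14.9
ee_pos: [515.0, -99.8, 101.0]
ee_rot: [-179.8, 0.0, 73.7]
force: [0.5, -0.8, -0.8]
gripper_width: 91.2
gripper_force: 0.0
```

Emit:
send_rows(
  deltas=[
    [[0,0,0],[0,0,0]],
    [[0,0,0],[0,0,0]],
    [[0,0,0],[0,0,0]],
    [[0,0,0],[0,0,0]],
    [[0,0,0],[0,0,0]],
    [[0,0,0],[0,0,0]],
    [[0,0,0],[0,0,0]],
    [[0,0,0],[0,0,0]],
    [[0,0,0],[0,0,-0.07]],
    [[0,0,0],[0,0,-0.07]],
  ],
  grip=1,
  grip_force=20,
)

```text
time_s: 15.9
ee_pos: [515.8, -99.9, 102.5]
ee_rot: [-180.0, -0.0, 77.7]
force: [-1.9, 0.6, 3.3]
gripper_width: 49.4
gripper_force: 20.0
```

Emit:
send_rows(
  deltas=[
    [[0,0,0],[0,0,0]],
    [[0,0,0],[0,0,0]],
    [[0,0,0],[0,0,0]],
  ],
)

```text
time_s: 16.2
ee_pos: [515.8, -99.9, 102.5]
ee_rot: [-180.0, 0.0, 77.7]
force: [-2.2, 0.8, 3.0]
gripper_width: 49.8
gripper_force: 20.0
```

```bash
python3 - <<'E'
from fit import *
s=state();print(s['ee_pos'],s['ee_rot'],s['force'],s['torque'],s['gripper_width'],s['gripper_force'])
a=grab_frame('scene')[130:250,230:400]; b=grab_frame('side')[180:400,230:400]
cv2.imwrite('pics/f5.png',np.hstack([cv2.resize(a,(430,304),interpolation=3),cv2.resize(b,(235,304),interpolation=3)])[:,:,::-1])
E
```

```text
[515.81892749 -99.94269872 102.4763122 ] [-1.79984272e+02  1.69303084e-03  7.76658998e+01] [-2.23793931  0.76225009  3.03421724] [0.08999081 0.48160217 0.06611211] 49.75241960786152 20.001291632652283
```

View pics/f5.png

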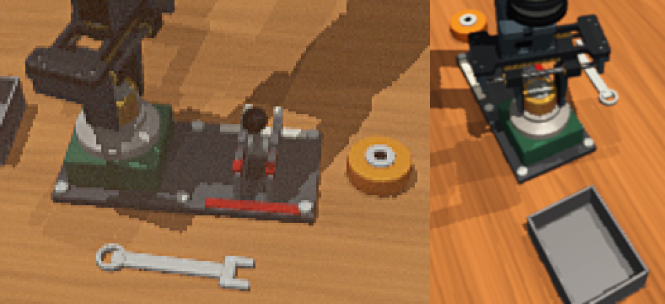

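The fingers hold the cap at about (125,100). The lever is still locked, with its ball at (255,120), and the spanner, wheel and bin have not moved.

```bash
python3 -c "
from workcell import *
print(job_done())"
```

```text
the job is handed in; nothing more can be done
None
```

The lever is locked in the red notch, and the cap was screwed down to its stop, backed off about a quarter turn (within a degree or two by camera) and is still gripped at 20 N; the spanner, wheel and bin look undisturbed, and the job is handed in at about 16 s.

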